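# Clear up the model-building board

### The job

Clear up the building board: first park every finished model car upright on the cork mat, then lift the scraper off its hook and use it to sweep all the loose plates off the deck into the catch tray at its end (do not pick the plates up in the fingers). Finally hang the scraper back on its hook, and leave the orchid and the mug where they are.

Things in the scene. Friction and masses are not known exactly. Their poses are not given: they have to be found in the camera images.
- board: fixed wooden building board with a level deck (see deck) and a sunken catch tray at its -y end (see tray); origin at counter level under the middle of the deck, z up
- deck (a point): middle of the deck's top, 70 mm above the counter, axes as the board's. Deck from x = -145 to 145 and y = -150 to 150 mm; rims 8 mm high above the deck and 10 mm thick along both sides x = +-145 mm; the end y = +150 mm is open, no rim; at y = -150 mm the deck's edge drops straight into the tray
- tray (a point): middle of the catch tray's floor, 8 mm above the counter, axes as the board's. Inside, the tray is 290 mm wide (x) and 120 mm long (y, from the deck's edge outwards); its outer walls are 10 mm thick and reach 78 mm above the counter
- mat: fixed cork mat on the counter for the finished models, 260 (x) x 200 mm (y), 4 mm thick; origin at the centre of its underside, sides along x and y
- stand: fixed steel hook stand: base 130 (x) x 110 x 12 mm, 14 mm post at x = +45 mm, 170 mm high, and from it a level hook bar 8 mm thick along -x, its top 160 mm above the counter; the bar's end at x = -55 mm is bent up, the tip at x = -65 mm reaching 10 mm above the bar. Origin at counter level under the middle of the base
- hook (a point): point on top of the hook bar at the stand's x = -30 mm, 160 mm above the counter, where the scraper's slot is best hung; axes as the stand's
- scraper: hand scraper, 0.31 kg, hanging upright on the hook bar at the start: metal blade 6 mm thick (x), 130 wide (y), 110 high (z), under a dark wooden bar handle 26 thick (x), 120 long (y), from 107 to 133 mm above the blade's lower edge. Origin at the middle of the lower edge, z up to the handle, both faces alike. Grip the handle from above across x at its middle
- slot (a point): top of the arched slot in the blade, on its middle line, 79 mm above the lower edge. The slot is 40 mm wide (y) and starts 35 mm above the lower edge; its arch falls 11 mm to the sides. The hook bar passes through it along x and the arch rests on the bar. To unhook, lift 14 to 30 mm (best 21), then draw along the stand's -x past the tip; to hang up, the reverse
- car_a: brick-built model car, blue and black, 120 mm long, 57 wide, 48 high, 140 g; origin under its centre at wheel contact height, x to the nose, z up. Wheels fixed. Its flat sides, 56 mm apart, run from 9 to 36 mm above the origin for x from -60 to +30 mm: grip there across y near x = 0. At the start it stands on the deck. Absent (None) in some starts
- car_b: brick-built model car, blue and black, 120 mm long, 57 wide, 48 high, 140 g; origin under its centre at wheel contact height, x to the nose, z up. Wheels fixed. Its flat sides, 56 mm apart, run from 9 to 36 mm above the origin for x from -60 to +30 mm: grip there across y near x = 0. At the start it stands on the deck. Absent (None) in some starts
- car_c: brick-built model car, blue and black, 120 mm long, 57 wide, 48 high, 140 g; origin under its centre at wheel contact height, x to the nose, z up. Wheels fixed. Its flat sides, 56 mm apart, run from 9 to 36 mm above the origin for x from -60 to +30 mm: grip there across y near x = 0. At the start it stands on the deck. Absent (None) in some starts
- orchid: bystander: orchid in a white pot, pot 110 mm wide and 100 mm high, flowers to 310 mm; origin under the pot's centre
- mug: bystander: white mug, 80 mm wide, 95 mm high; origin under its centre
- piece_1: loose building plate, studs on top, 60 x 30 x 13 mm, 15 g, grey, black or blue (colour means nothing); origin at the centre of its underside, x along its length, z out of the studs. At the start it lies studs up on the board's deck. Absent (None) in some starts
- piece_2: loose building plate, studs on top, 60 x 30 x 13 mm, 15 g, grey, black or blue (colour means nothing); origin at the centre of its underside, x along its length, z out of the studs. At the start it lies studs up on the board's deck. Absent (None) in some starts
- piece_3: loose building plate, studs on top, 60 x 30 x 13 mm, 15 g, grey, black or blue (colour means nothing); origin at the centre of its underside, x along its length, z out of the studs. At the start it lies studs up on the board's deck. Absent (None) in some starts
- piece_4: loose building plate, studs on top, 60 x 30 x 13 mm, 15 g, grey, black or blue (colour means nothing); origin at the centre of its underside, x along its length, z out of the studs. At the start it lies studs up on the board's deck. Absent (None) in some starts
- piece_5: loose building plate, studs on top, 60 x 30 x 13 mm, 15 g, grey, black or blue (colour means nothing); origin at the centre of its underside, x along its length, z out of the studs. At the start it lies studs up on the board's deck. Absent (None) in some starts
- piece_6: loose building plate, studs on top, 60 x 30 x 13 mm, 15 g, grey, black or blue (colour means nothing); origin at the centre of its underside, x along its length, z out of the studs. At the start it lies studs up on the board's deck. Absent (None) in some starts
Not all that is in view belongs to the job. Of the things that look like the scraper, the middle-sized one is meant.

How it is judged:
On the way, in this order (a step that is already met when the one before it is completed fails the run):
1. every model car stands upright on the cork mat, let go, with the scraper still on its hook (x of car_a in the frame of mat between -0.11 and 0.11 m and y of car_a in the frame of mat between -0.08 and 0.08 m and z of each of car_a, car_b, car_c in the frame of mat below 0.02 m and angle between each of car_a, car_b, car_c's own z axis and vertical below 0.15 rad and x of car_b in the frame of mat between -0.11 and 0.11 m and y of car_b in the frame of mat between -0.08 and 0.08 m and x of car_c in the frame of mat between -0.11 and 0.11 m and y of car_c in the frame of mat between -0.08 and 0.08 m and contact force between the fingers and car_a below 0.2 N and contact force between the fingers and car_b below 0.2 N and contact force between the fingers and car_c below 0.2 N), for 0.3 s.
2. the scraper is lifted off and carried clear of its hook (slot more than 100 mm from it) (distance between slot and hook above 0.1 m), for 0.2 s.
3. all loose plates lie in the catch tray (y of piece_1 in the frame of board between -0.272 and -0.15 m and x of piece_1 in the frame of board between -0.147 and 0.147 m and z of each of piece_1, piece_2, piece_3, piece_4, piece_5, piece_6 in the frame of board below 0.066 m and y of piece_2 in the frame of board between -0.272 and -0.15 m and x of piece_2 in the frame of board between -0.147 and 0.147 m and y of piece_3 in the frame of board between -0.272 and -0.15 m and x of piece_3 in the frame of board between -0.147 and 0.147 m and y of piece_4 in the frame of board between -0.272 and -0.15 m and x of piece_4 in the frame of board between -0.147 and 0.147 m and y of piece_5 in the frame of board between -0.272 and -0.15 m and x of piece_5 in the frame of board between -0.147 and 0.147 m and y of piece_6 in the frame of board between -0.272 and -0.15 m and x of piece_6 in the frame of board between -0.147 and 0.147 m), for 0.3 s.
At the end, for the whole second after the job is handed in: every car stands upright on the cork mat (origin at least 20 mm inside its edges, tilt under 0.15 rad); every plate lies in the catch tray, below deck level; the scraper hangs by its slot on the hook bar (within 22 mm sideways, -8 to +12 mm in height, tilt under 0.25 rad); all at rest (all of step 3 and x of car_a in the frame of mat between -0.11 and 0.11 m and y of car_a in the frame of mat between -0.08 and 0.08 m and z of each of car_a, car_b, car_c in the frame of mat below 0.02 m and angle between each of car_a, car_b, car_c's own z axis and vertical below 0.15 rad and x of car_b in the frame of mat between -0.11 and 0.11 m and y of car_b in the frame of mat between -0.08 and 0.08 m and x of car_c in the frame of mat between -0.11 and 0.11 m and y of car_c in the frame of mat between -0.08 and 0.08 m and x of slot in the frame of stand between -0.062 and 0.035 m and y of slot in the frame of stand between -0.022 and 0.022 m and z of slot in the frame of stand between 0.152 and 0.172 m and angle between scraper's own z axis and vertical below 0.25 rad and linear speed of scraper below 0.05 m/s and linear speed of each of car_a, car_b, car_c, piece_1, piece_2, piece_3, piece_4, piece_5, piece_6 below 0.03 m/s); the robot touches nothing.
It fails at once if a loose plate is gripped or pressed by the fingers (more than 2 N) (contact force between the fingers and piece_1 above 2 N or contact force between the fingers and piece_2 above 2 N or contact force between the fingers and piece_3 above 2 N or contact force between the fingers and piece_4 above 2 N or contact force between the fingers and piece_5 above 2 N or contact force between the fingers and piece_6 above 2 N).
It fails at once if the orchid or the mug is moved more than 30 mm (distance of any of orchid, mug from where it was at the start of the episode above 0.03 m).
Of piece_1, piece_2, piece_3, piece_4, piece_5, piece_6 only 4 to 6 are there at a start; the rules pass over those that are not, and their reading is None.
Of car_a, car_b, car_c only 2 to 3 are there at a start; the rules pass over those that are not, and their reading is None.
At some moment in a run one of car_a, car_b, car_c, piece_1, piece_2, piece_3, piece_4, piece_5, piece_6 may be knocked a few centimetres aside while the robot is not near it.
It also fails if it takes over 210 s, if anything falls off the work surface, if the arm or the gripper's body presses on something with over 40 N, if the wrist force passes 120 N, or if a joint passes its speed limit or range.

### The arm

A 6-joint arm with a two-finger parallel gripper is mounted at the origin on the work surface. World frame = base frame: x ahead of the robot, y to its left, z up, the work surface at z = 0. Lengths are in m, angles in rad, forces in N, time in s.
With the tool pointing down it reaches from about 0.4 to 0.925 m from the base axis. Payload 12.5 kg.
Tool frame: the origin (TCP) lies midway between the tips of the shut fingers; the grasp point (between the pads) lies 19 mm behind it (bot.grip_depth is the distance from the TCP to the grasp point, in m); z points along the fingers, y is the line along which they close (so a half turn about z gives the same grasp; the last joint's range is limited). The gripper opens to 95 mm and grips with 3 to 60 N. Pads are 20 mm wide; open, the fingers measure 119 mm over their backs; the gripper's body (75 mm by 180 mm) begins 59 mm behind the grasp point.
Start: joints at [-1.309, 0.491, 1.559, -0, 1.092, -0.106], TCP at [0.225, -0.583, 0.215] pointing down, gripper open.
Joint ranges: [-3.1, 3.1], [-0.84, 2.19], [0.05, 2.79], [-1.13, 4.28], [0.06, 2.93], [-2.69, 2.69]. Speed limits (rad/s): [2.22, 2.22, 2.79, 3.14, 3.14, 3.14].

### API

Orientations are given as a rotation vector (axis times angle).
In Python, from cell import bot, imaging, ticket gives the robot as it stands.
- The arm moves only by the tool apply_moves, never from a script. Its argument "deltas" is a list of rows, each a list of 3 entries, a list of its own where there are three numbers: the finger opening in m, from 0 to 0.0951, then the shift along the tool's x, y, z in m, then the turn about the tool's z in degrees. A call has 1 to 10 rows; each row shifts and turns the commanded pose from where the row before left it, along the tool's axes as they then stand; what a row does not reach is not made up. A row lasts 1/12 s, in which the tool goes at most 41.7 mm and 7.16 degrees, less where a joint would pass 70% of its speed; a pose out of reach is approached as far as the arm can. A call is refused whole if a number of a shift passes 0.0417 or a number of a turn 7.16, either way. A call with a gripper value outside its range is refused whole. The fingers move at their own pace and stop on an object; "grip_force" is the grip in N (left out, the last holds). Time passes only in rows, so rows that do not move let the fingers close. It gives the time, the measured TCP pose, the force, the opening and the grip force at its end, in the units of the state.
- bot.observe(): the state, without advancing time (a new reading comes with each control period).
- imaging.get_image(name): name is "side" or "top" or "wrist"; returns (picture, depth): 420x560x3 uint8, red, green, blue; 420x560 float32, m along the optical axis (not along the pixel's ray), 0 where there is no reading.
- imaging.calibration(name): a dict with "fx", "fy", "cx", "cy" (pixels), "T" (4x4, takes a point from camera to world coordinates). Camera axes: x right, y down, z forward; pixel columns grow to the right and rows downward; lengths in m; the calibration is good to about 2 mm. A picture is of the moment at which its call begins: read the wrist's pose just before it. calibration takes no time and is no camera call; for the wrist camera it gives the pose at the moment of the call.
- ticket.job_done(): hands the job in; it is judged then, once.
Trained networks look in the newest picture that a camera, given by its name, has taken for a name from the list of things; names that differ only in an ending like _2 or _b are one class to them, and where a whole thing is asked for, a point or a joint stands for the part that bears it (a point fixed in the world has none). Each returns a list of dicts, best first, with "confidence" (0 to 1); they miss things now and then, are a little off and sometimes report something else, mostly with a low value. They report only what shows in the picture. A call takes as long as a camera call. They do not tell look-alikes from the thing itself.
- imaging.outline_of(camera, thing): "pixels" (420x560 bool, what is visible of it) and "extent" ([left, top, right, bottom] in pixels, round what is visible of it).
The state is a dict: "time": time; "joints": joint angles; "joint_vel": joint speeds; "joint_efforts": joint torques, N m; "ee_pos": TCP position; "tool_rot": TCP orientation; "contact_force": force on the tool from outside, world axes, zero at the start; "torque": the same for the moment, N m; "gripper_width": finger opening in m; "finger_force": force on a finger pad.
Only numpy, scipy, OpenCV 4.12 (cv2) and the standard library are available. Lean on these libraries where they do the work, as an engineer would, in place of code of your own. Each camera call takes 0.05 s, during which the arm holds its last target. There are 200 camera calls.

## Working session

There is one attempt and no reset: what is moved stays moved. The work goes in short steps, Python scripts to look and compute and a tool call to move; the robot and the scene stay as the last step left them, time stands still between calls to the robot, and variables do not carry over. Pictures are saved under pics/ and viewed, at most 14 in all, crops included, and the job is handed in when it is done.

Besides the shell and the picture viewer there is one more tool, called after ">>>" by a JSON object that holds its "name" and its "arguments", one argument or row to a line. apply_moves: Moves the arm, as the interface text tells. Its arguments: {"type":"object","properties":{"deltas":{"type":"array","items":{"type":"array"}},"grip_force":{"type":"number"}},"required":["deltas"]}

```bash
ls; mkdir -p pics; cat > h.py <<'E'
import numpy as np, cv2
from cell import bot, imaging, ticket
from scipy.spatial.transform import Rotation as R
def snap(n,f=None):
    c=imaging.calibration(n); im,d=imaging.get_image(n)
    if f: cv2.imwrite('pics/'+f,im[:,:,::-1])
    return im,d,c
def cloud(d,c):
    v,u=np.indices(d.shape)
    P=np.stack([(u-c['cx'])/c['fx']*d,(v-c['cy'])/c['fy']*d,d],-1)
    P=P@c['T'][:3,:3].T+c['T'][:3,3]
    P[d<=0]=np.nan
    return P
E
python3 - <<'E'
from h import *
s=bot.observe(); print({k:np.round(v,3) for k,v in s.items()}, bot.grip_depth)
for n in ('top','side'):
    im,d,c=snap(n,n+'0.png'); print(n,np.round(c['T'],3).tolist(),c['fx'])
    P=cloud(d,c); np.save(n+'.npy',P); cv2.imwrite(n+'.png',im[:,:,::-1])
E
```

```text
pics
{'time': np.float64(0.0), 'joints': array([-1.309,  0.492,  1.559,  0.   ,  1.092, -0.106]), 'joint_vel': array([-0.001,  0.   ,  0.001,  0.   , -0.001, -0.002]), 'joint_efforts': array([ 0.0000e+00, -6.1264e+01, -2.5818e+01,  6.9000e-02,  4.8000e-02,
       -0.0000e+00]), 'ee_pos': array([ 0.225, -0.583,  0.214]), 'tool_rot': array([-3.087, -0.574,  0.   ]), 'contact_force': array([-0.108,  0.213, -0.594]), 'torque': array([ 0.044, -0.02 , -0.028]), 'finger_force': np.float64(0.0), 'gripper_width': np.float64(0.095)} 0.0188
top [[-0.029, -0.998, 0.061, 0.452], [-0.999, 0.03, 0.022, 0.083], [-0.024, -0.06, -0.998, 1.296], [0.0, 0.0, 0.0, 1.0]] 465.60063596639344
side [[0.757, -0.397, 0.519, -0.251], [-0.654, -0.481, 0.584, -0.772], [0.018, -0.782, -0.623, 1.028], [0.0, 0.0, 0.0, 1.0]] 474.7556815250069
```

View pics/top0.png

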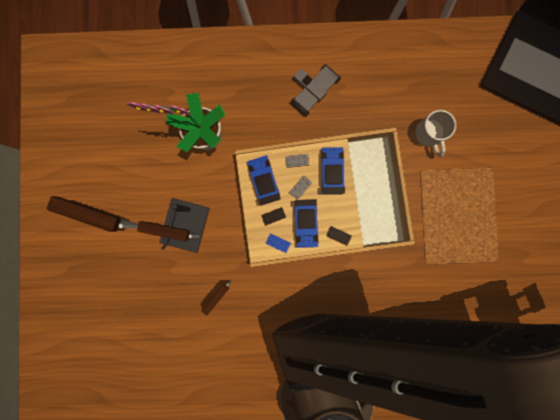

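View pics/side0.png

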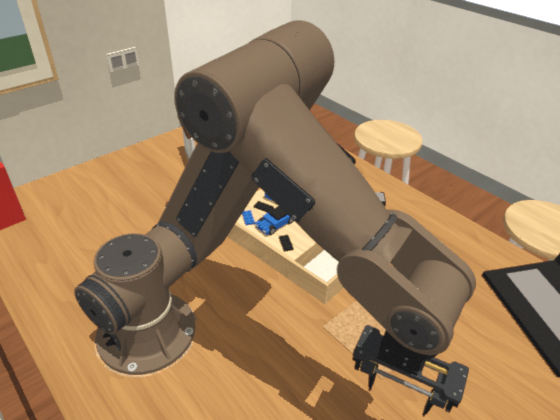

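```bash
python3 - <<'E'
from h import *
for cam in ('top','side'):
    im,d,c=snap(cam); P=cloud(d,c)
    for t in ('board','mat','stand','scraper','car_a','piece_1','orchid','mug'):
        for o in imaging.outline_of(cam,t):
            m=o['pixels']&(d>0); q=P[m]
            if len(q)<5: continue
            z=q[:,2]; zt=np.percentile(z,95)
            top=q[z>zt-.012]
            r=cv2.minAreaRect((top[:,:2]*1000).astype(np.float32))
            print(cam,t,round(o['confidence'],2),o['extent'],len(q),'ztop',round(zt,3),'med',np.round(np.median(q,0),3),'rect',np.round(r[0],0),np.round(r[1],0),round(r[2],1))
E
```

```text
top board 0.47 [262.2, 209.3, 285.2, 229.4] 262 ztop 0.086 med [0.497 0.129 0.081] rect [496. 129.] [30. 59.] 22.0
top board 0.38 [158.3, 199.1, 209.2, 255.7] 1619 ztop 0.162 med [0.491 0.367 0.013] rect [468. 353.] [ 70. 115.] 75.3
top mat 0.74 [422.5, 168.8, 501.0, 264.4] 6920 ztop 0.009 med [ 0.484 -0.38   0.005] rect [ 486. -382.] [262. 206.] 0.1
top mat 0.56 [262.3, 209.5, 283.7, 227.2] 252 ztop 0.086 med [0.496 0.129 0.081] rect [496. 129.] [30. 59.] 20.2
top stand 0.59 [157.4, 195.5, 205.6, 254.7] 1537 ztop 0.161 med [0.491 0.368 0.013] rect [479. 372.] [96. 81.] 15.4
top scraper 0.96 [136.8, 218.8, 198.5, 240.2] 584 ztop 0.218 med [0.464 0.379 0.214] rect [465. 385.] [121.  26.] 77.1
top scraper 0.86 [201.7, 281.9, 230.4, 310.8] 273 ztop 0.104 med [0.288 0.284 0.1  ] rect [287. 284.] [19. 90.] 48.3
top scraper 0.57 [45.0, 194.1, 135.0, 231.5] 1276 ztop 0.195 med [0.508 0.571 0.191] rect [512. 585.] [171.  38.] 69.8
top car_a 0.91 [319.1, 146.9, 343.4, 192.8] 1045 ztop 0.122 med [ 0.607 -0.027  0.109] rect [592. -28.] [55. 88.] 88.6
top car_a 0.8 [246.3, 155.8, 283.1, 206.3] 1
[... 1269 characters left out ...]
1.6, 188.0, 342.7, 303.1] 4786 ztop 0.078 med [ 0.416 -0.077  0.058] rect [ 365. -150.] [813. 244.] 61.0
side mat 0.56 [321.9, 302.5, 390.6, 377.6] 1469 ztop 0.008 med [ 0.409 -0.33   0.004] rect [ 334. -434.] [420. 157.] 49.3
side scraper 0.77 [181.1, 130.4, 196.9, 155.6] 172 ztop 0.166 med [0.512 0.596 0.084] rect [472. 521.] [12. 50.] 0.6
side car_a 0.7 [257.4, 206.7, 292.8, 232.2] 576 ztop 0.118 med [0.455 0.028 0.099] rect [472.  38.] [49. 60.] 89.3
side piece_1 0.74 [280.6, 236.2, 293.6, 250.9] 156 ztop 0.085 med [ 0.438 -0.047  0.08 ] rect [440. -42.] [60. 30.] 63.3
side mug 0.3 [223.4, 189.1, 340.1, 305.7] 4712 ztop 0.078 med [ 0.417 -0.076  0.06 ] rect [ 363. -130.] [769. 255.] 69.1
```

Top view shows three cars (263,180), (332,170) and (306,224), and five plates at (297,160), (300,187), (273,216), (278,243) and (339,236). The tray is at (375,190), the mat at (460,216) and the mug at (437,127). The stand is at (185,225), with the middle-sized scraper's handle at (165,230); the larger one at (90,212) and the smaller at (216,296) are look-alikes. In the side view the arm hides most of the scene, but one car (275,220) and the mat are visible. The heights agree with the text to about 4 mm. Next I'll refine the poses.

```bash
cat >> h.py <<'E'
def rect(q): 
    c,s,a=cv2.minAreaRect((q[:,:2]*1000).astype(np.float32))
    if s[0]<s[1]: a+=90; s=s[::-1]
    return np.round(c,1),np.round(s,0),round((a+90)%180-90,1)   # centre, (long,short), heading of long axis deg
def scene(cam='top'):
    im,d,c=snap(cam); P=cloud(d,c)
    for t in ('car_a','piece_1'):
        for o in imaging.outline_of(cam,t):
            m=cv2.erode(o['pixels'].astype(np.uint8),np.ones((1,1)))>0
            q=P[m&(d>0)]; zf=np.percentile(q[:,2],1)
            if len(q)<20: continue
            # keep everything above floor
            k=q[q[:,2]>np.percentile(q[:,2],50)-(.035 if t=='car_a' else .006)]
            print(cam,t,round(o['confidence'],2),len(q),'z',np.round(np.percentile(q[:,2],[5,50,95]),3),*rect(k))
    return im,d,c,P
def go(x,y,z,yaw=None):
    """print tool-axis shift and turn to reach pose; yaw = world heading of tool y (mod 180)"""
    s=bot.observe(); M=R.from_rotvec(s['tool_rot']).as_matrix(); p=np.array(s['ee_pos'])
    dl=M.T@(np.array([x,y,z])-p); h=np.degrees(np.arctan2(M[1,1],M[0,1]))
    tx=M[:2,2]
    turn=None if yaw is None else -(((yaw-h)+90)%180-90)  # tool z is down
    print('tcp',np.round(p,4),'tooly heading',round(h,2),'tilt',np.round(tx,3),'shift',np.round(dl*1000,1),'turn',turn and round(turn,1),'j6',round(s['joints'][5],2),'w',round(s['gripper_width'],4))
E
python3 - <<'E'
from h import *
im,d,c,P=scene()
q=P.reshape(-1,3)
# counter bias
m=(abs(q[:,0]-.75)<.05)&(abs(q[:,1]-.1)<.1); print('counter z',np.nanmedian(q[m,2]))
def sel(x0,x1,y0,y1,z0,z1):
    return q[(q[:,0]>x0)&(q[:,0]<x1)&(q[:,1]>y0)&(q[:,1]<y1)&(q[:,2]>z0)&(q[:,2]<z1)]
print('board',rect(sel(.33,.75,-.25,.24,.055,.09)))
print('tray floor',rect(sel(.33,.75,-.25,.0,.005,.02)))
print('mat',rect(sel(.3,.64,-.5,-.25,.0035,.02)), np.nanmedian(sel(.4,.56,-.45,-.3,-.1,.1)[:,2]))
print('base',rect(sel(.38,.58,.28,.46,.008,.03)))
print('handle',rect(sel(.40,.53,.30,.46,.2,.24)), np.nanmedian(sel(.44,.48,.36,.4,.2,.24)[:,2]))
b=sel(.40,.6,.28,.46,.135,.19); print('bar/post',rect(b),len(b)); print(np.round(b[::max(1,len(b)//25)],3).tolist())
print('big',rect(sel(.4,.62,.47,.7,.15,.25)))
go(.49,.045,.09)
E
```

```text
top car_a 0.81 1101 z [0.094 0.108 0.122] [474.3  43.9] [122.  61.] -1.1
top car_a 0.65 1053 z [0.093 0.108 0.122] [589.5 152.5] [122.  63.] 14.7
top car_a 0.62 1055 z [0.094 0.108 0.122] [609.9 -30.1] [123.  61.] -1.7
top car_a 0.34 259 z [0.076 0.081 0.086] [425.6 120. ] [60. 31.] 63.6
top car_a 0.21 241 z [0.077 0.081 0.086] [440.5 -40. ] [58. 29.] 66.4
top piece_1 0.83 264 z [0.077 0.081 0.086] [570.1  55.6] [60. 30.] -42.8
top piece_1 0.75 293 z [0.07  0.08  0.086] [495.2 128.2] [61. 32.] -70.2
top piece_1 0.75 221 z [0.077 0.081 0.086] [440.5 -40.2] [57. 27.] 61.9
top piece_1 0.74 207 z [0.077 0.081 0.085] [641.1  62.7] [55. 27.] -86.1
top piece_1 0.69 262 z [0.076 0.081 0.086] [425.8 119.3] [60. 30.] 63.6
counter z 0.0005723576520492157
board (array([544. ,  -3.8]), array([431., 311.]), -83.7)
tray floor (array([ 539. , -125.2]), array([417., 248.]), -0.1)
mat (array([ 470.3, -375. ]), array([339., 250.]), -0.0) 0.0047653991908054305
base (array([487., 365.]), array([150., 141.]), -15.9)
handle (array([464.5, 384.6]), array([120.,  26.]), 76.9) 0.21467570105730505
bar/post (ar
[... 166 characters left out ...]
0.522, 0.361, 0.162], [0.519, 0.363, 0.172], [0.518, 0.368, 0.162], [0.515, 0.372, 0.157], [0.513, 0.367, 0.155], [0.508, 0.369, 0.16], [0.503, 0.374, 0.161], [0.498, 0.376, 0.159], [0.496, 0.372, 0.157], [0.491, 0.375, 0.157], [0.486, 0.378, 0.163], [0.481, 0.381, 0.161], [0.479, 0.378, 0.155], [0.455, 0.332, 0.138], [0.45, 0.324, 0.189], [0.448, 0.323, 0.172], [0.447, 0.387, 0.158], [0.442, 0.391, 0.162], [0.438, 0.394, 0.16], [0.435, 0.391, 0.155], [0.43, 0.395, 0.158], [0.426, 0.399, 0.17], [0.423, 0.395, 0.168]]
big (array([510.3, 581.8]), array([180.,  38.]), 69.6)
tcp [ 0.2248 -0.5832  0.2147] tooly heading -68.93 tilt [ 0. -0.] shift [ 473.4 -490.8  124.6] turn None j6 -0.11 w 0.0951
```

Poses are consistent: deck at about (537, 61) with yaw 6.3°, and the bar along -16°. I'm moving over the nearest car, at (474, 44).

>>> {"name": "apply_moves", "arguments": {
  "deltas": [
    [0.08,[0.0254,-0.0275,0],0],
    [0.08,[0.0254,-0.0275,0],0],
    [0.08,[0.0254,-0.0275,0],0],
    [0.08,[0.0254,-0.0275,0],0],
    [0.08,[0.0254,-0.0275,0],0],
    [0.08,[0.0254,-0.0275,0],0],
    [0.08,[0.0254,-0.0275,0],0],
    [0.08,[0.0254,-0.0275,0],0],
    [0.08,[0.0254,-0.0275,0],0],
    [0.08,[0.0254,-0.0275,0],0]
  ],
  "grip_force": 15
}}

```text
time: 1.98
ee_pos: [0.3632, -0.2336, 0.2149]
tool_rot: [3.088, 0.574, 0.001]
contact_force: [1.8, -0.3, 0.2]
gripper_width: 0.0799
finger_force: 0.0
```

>>> {"name": "apply_moves", "arguments": {
  "deltas": [
    [0.08,[0.0254,-0.0275,0],0],
    [0.08,[0.0254,-0.0275,0],0],
    [0.08,[0.0254,-0.0275,0],0],
    [0.08,[0.0254,-0.0275,0],0],
    [0.08,[0.0254,-0.0275,0],0],
    [0.08,[0.0254,-0.0275,0],0],
    [0.08,[0.0254,-0.0275,0],0],
    [0.08,[0.0254,-0.0275,0],0],
    [0.08,[0,0,0],7],
    [0.08,[0,0,0],7]
  ]
}}

```text
time: 2.82
ee_pos: [0.4738, 0.0451, 0.2145]
tool_rot: [3.136, 0.191, 0.0]
contact_force: [-0.4, -0.7, -0.5]
gripper_width: 0.08
finger_force: 0.0
```

>>> {"name": "apply_moves", "arguments": {
  "deltas": [
    [0.08,[0,0,0.01],7],
    [0.08,[0,0,0.01],1],
    [0.08,[0,0,0],0]
  ]
}}

```text
time: 3.07
ee_pos: [0.4728, 0.0433, 0.1934]
tool_rot: [3.141, -0.026, -0.003]
contact_force: [-0.8, -0.5, -0.1]
gripper_width: 0.0799
finger_force: 0.0
```

```bash
python3 - <<'E'
from h import *
go(.474,.044,.087,89)
im,d,c,P=scene('wrist'); cv2.imwrite('pics/w1.png',im[:,:,::-1])
E
```

```text
tcp [0.4728 0.0433 0.1934] tooly heading -90.96 tilt [-0.002 -0.   ] shift [  1.5  -0.8 106.4] turn 0.0 j6 1.54 w 0.0799
wrist car_a 0.64 12896 z [0.09  0.117 0.121] [577.4 145.6] [90. 58.] 15.1
wrist car_a 0.62 12008 z [0.097 0.117 0.121] [476.9  44. ] [122.  57.] 0.1
wrist car_a 0.62 9169 z [0.099 0.117 0.121] [583.4 -27.4] [64. 58.] -1.1
wrist piece_1 0.94 3696 z [0.079 0.081 0.084] [572.6  55.3] [60. 30.] -42.3
wrist piece_1 0.84 2355 z [0.077 0.081 0.084] [449.7 -28.6] [87. 32.] 61.1
wrist piece_1 0.83 1701 z [0.075 0.08  0.084] [450.2 107.1] [79. 60.] -27.6
wrist piece_1 0.7 3039 z [0.079 0.081 0.084] [499.  128.7] [61. 30.] -69.9
```

The wrist view agrees with the top view, with the car at (476, 44). Descending to grip.

>>> {"name": "apply_moves", "arguments": {
  "deltas": [
    [0.08,[0.002,0,0.03],0],
    [0.08,[0,0,0.03],0],
    [0.08,[0,0,0.03],0],
    [0.08,[0,0,0.018],0],
    [0.08,[0,0,0],0],
    [0.05,[0,0,0],0],
    [0.05,[0,0,0],0],
    [0.05,[0,0,0],0],
    [0.05,[0,0,0],0],
    [0.05,[0,0,0],0]
  ]
}}

```text
time: 4.05
ee_pos: [0.476, 0.043, 0.0877]
tool_rot: [3.141, -0.025, 0.004]
contact_force: [-1.7, -0.1, 7.6]
gripper_width: 0.0563
finger_force: 14.9
```

>>> {"name": "apply_moves", "arguments": {
  "deltas": [
    [0.04,[0,0,-0.01],0],
    [0.04,[0,0,-0.02],0],
    [0.04,[0,0,-0.03],0],
    [0.04,[0,0,-0.03],0],
    [0.04,[0,0,-0.03],0],
    [0.04,[0,0,0],0]
  ]
}}

```text
time: 4.55
ee_pos: [0.4772, 0.043, 0.2119]
tool_rot: [3.141, -0.025, 0.013]
contact_force: [-0.1, -0.1, -1.0]
gripper_width: 0.0561
finger_force: 14.9
```

```bash
python3 - <<'E'
from h import *
go(.574,-.385,.2,0)
print(bot.observe()['finger_force'])
E
```

```text
tcp [0.4772 0.043  0.2119] tooly heading -90.91 tilt [ 0.008 -0.001] shift [103.5 426.4  12.9] turn 89.1 j6 1.54 w 0.0561
14.872371554374695
```

>>> {"name": "apply_moves", "arguments": {
  "deltas": [
    [0.04,[0.008,0.0356,0],0],
    [0.04,[0.008,0.0356,0],0],
    [0.04,[0.008,0.0356,0],0],
    [0.04,[0.008,0.0356,0],0],
    [0.04,[0.008,0.0356,0],0],
    [0.04,[0.008,0.0356,0],0],
    [0.04,[0.008,0.0356,0],0],
    [0.04,[0.008,0.0356,0],0],
    [0.04,[0.008,0.0356,0],0],
    [0.04,[0.008,0.0356,0],0]
  ]
}}

```text
time: 5.38
ee_pos: [0.5494, -0.3159, 0.2063]
tool_rot: [-3.141, 0.026, 0.001]
contact_force: [0.9, -0.3, -0.9]
gripper_width: 0.0561
finger_force: 14.9
```

>>> {"name": "apply_moves", "arguments": {
  "deltas": [
    [0.04,[0.008,0.0356,0],0],
    [0.04,[0.008,0.0356,0],0],
    [0.04,[0,0,0],-7],
    [0.04,[0,0,0],-7],
    [0.04,[0,0,0],-7],
    [0.04,[0,0,0],-7],
    [0.04,[0,0,0],-7],
    [0.04,[0,0,0],-7],
    [0.04,[0,0,0],-7],
    [0.04,[0,0,0],-7]
  ]
}}

```text
time: 6.22
ee_pos: [0.5642, -0.3855, 0.2061]
tool_rot: [-2.781, -1.461, 0.001]
contact_force: [0.5, 0.4, -2.1]
gripper_width: 0.0558
finger_force: 14.9
```

>>> {"name": "apply_moves", "arguments": {
  "deltas": [
    [0.04,[0,0,0],-7],
    [0.04,[0,0,0],-7],
    [0.04,[0,0,0],-7],
    [0.04,[0,0,0.02],-7],
    [0.04,[0,0,0.03],-7],
    [0.04,[0,0,0.03],0],
    [0.04,[0,0,0.03],0],
    [0.04,[0,0,0],0]
  ]
}}

```text
time: 6.88
ee_pos: [0.5621, -0.3838, 0.0906]
tool_rot: [-2.214, -2.216, 0.001]
contact_force: [-0.9, 0.4, -2.5]
gripper_width: 0.0563
finger_force: 14.9
```

```bash
python3 - <<'E'
from h import *
go(.572,-.382,.0225,0)
E
```

```text
tcp [ 0.5621 -0.3838  0.0906] tooly heading 0.07 tilt [-0.007  0.006] shift [ 1.4 10.4 68. ] turn 0.1 j6 -0.7 w 0.0563
```

>>> {"name": "apply_moves", "arguments": {
  "deltas": [
    [0.04,[0.001,0.01,0.02],0],
    [0.04,[0,0,0.02],0],
    [0.04,[0,0,0.02],0],
    [0.04,[0,0,0.005],0],
    [0.04,[0,0,0.002],0],
    [0.04,[0,0,0],0]
  ]
}}

```text
time: 7.38
ee_pos: [0.5748, -0.385, 0.0307]
tool_rot: [2.219, 2.222, -0.0]
contact_force: [-0.0, 0.0, -1.1]
gripper_width: 0.0565
finger_force: 14.9
```

>>> {"name": "apply_moves", "arguments": {
  "deltas": [
    [0.04,[0,0,0.004],0],
    [0.04,[0,0,0.003],0],
    [0.04,[0,0,0],0]
  ]
}}

```text
time: 7.63
ee_pos: [0.5745, -0.3847, 0.0229]
tool_rot: [2.22, 2.222, -0.0]
contact_force: [0.8, 0.8, -1.9]
gripper_width: 0.0559
finger_force: 14.9
```

>>> {"name": "apply_moves", "arguments": {
  "deltas": [
    [0.08,[0,0,0],0],
    [0.08,[0,0,0],0],
    [0.08,[0,0,0],0],
    [0.08,[0,0,-0.02],0],
    [0.08,[0,0,-0.035],0],
    [0.08,[0,0,-0.035],0],
    [0.08,[0,0,-0.035],0],
    [0.08,[0,0,-0.035],0],
    [0.08,[0,0,-0.02],0],
    [0.08,[0,0,0],0]
  ]
}}

```text
time: 8.47
ee_pos: [0.5758, -0.3856, 0.2085]
tool_rot: [2.214, 2.217, 0.001]
contact_force: [1.0, -1.2, 0.0]
gripper_width: 0.08
finger_force: 0.0
```

```bash
python3 - <<'E'
from h import *
scene('top')
go(.61,-.030,.2,-91)
E
```

```text
top car_a 0.81 987 z [0.095 0.109 0.121] [591.5 152.1] [126.  58.] 15.5
top car_a 0.65 934 z [0.029 0.044 0.056] [ 572.6 -384.2] [123.  56.] -89.5
top car_a 0.63 1085 z [0.091 0.108 0.121] [609.6 -30. ] [124.  63.] -2.5
top piece_1 0.82 263 z [0.076 0.081 0.086] [640.8  62.5] [59. 30.] -84.9
top piece_1 0.66 282 z [0.072 0.081 0.086] [425.8 118.9] [60. 30.] 64.5
top piece_1 0.59 255 z [0.077 0.081 0.086] [440.6 -40.2] [59. 29.] 61.9
top piece_1 0.56 264 z [0.075 0.08  0.085] [496.1 127.9] [62. 30.] -70.0
top piece_1 0.55 269 z [0.075 0.081 0.085] [570.   55.8] [60. 30.] -42.6
tcp [ 0.5742 -0.3844  0.202 ] tooly heading 0.07 tilt [-0.001  0.   ] shift [354.3  36.3   2.1] turn -88.9 j6 -0.69 w 0.0799
```

>>> {"name": "apply_moves", "arguments": {
  "deltas": [
    [0.08,[0.0354,0.0036,0],0],
    [0.08,[0.0354,0.0036,0],0],
    [0.08,[0.0354,0.0036,0],0],
    [0.08,[0.0354,0.0036,0],0],
    [0.08,[0.0354,0.0036,0],0],
    [0.08,[0.0354,0.0036,0],0],
    [0.08,[0.0354,0.0036,0],0],
    [0.08,[0.0354,0.0036,0],0],
    [0.08,[0.0354,0.0036,0],0],
    [0.08,[0.0354,0.0036,0],0]
  ]
}}

```text
time: 9.45
ee_pos: [0.6093, -0.0288, 0.201]
tool_rot: [-2.219, -2.221, 0.003]
contact_force: [-0.4, -0.0, 0.2]
gripper_width: 0.0801
finger_force: 0.0
```

>>> {"name": "apply_moves", "arguments": {
  "deltas": [
    [0.08,[0,0,0],7],
    [0.08,[0,0,0],7],
    [0.08,[0,0,0],7],
    [0.08,[0,0,0],7],
    [0.08,[0,0,0],7],
    [0.08,[0,0,0],7],
    [0.08,[0,0,0],7],
    [0.08,[0,0,0],7],
    [0.08,[0,0,0],7],
    [0.08,[0,0,0],7]
  ]
}}

```text
time: 10.28
ee_pos: [0.6094, -0.0305, 0.2008]
tool_rot: [-3.094, -0.538, 0.004]
contact_force: [0.1, -0.3, 0.3]
gripper_width: 0.0798
finger_force: 0.0
```

>>> {"name": "apply_moves", "arguments": {
  "deltas": [
    [0.08,[0,0,0],7],
    [0.08,[0,0,0],7],
    [0.08,[0,0,0],7],
    [0.08,[0,0,0],1],
    [0.08,[0,0,0],0],
    [0.08,[0,0,0],0]
  ]
}}

```text
time: 10.78
ee_pos: [0.6098, -0.0306, 0.2018]
tool_rot: [-3.141, 0.047, 0.002]
contact_force: [-0.5, 0.0, -0.8]
gripper_width: 0.0799
finger_force: 0.0
```

```bash
python3 - <<'E'
from h import *
scene('wrist')
go(.61,-.030,.0875,-92)
E
```

```text
wrist car_a 0.92 9167 z [0.084 0.103 0.118] [610.2 121.2] [178.  97.] 89.9
wrist car_a 0.89 12398 z [0.096 0.107 0.121] [613.  -28.8] [122.  56.] -1.3
wrist piece_1 0.94 2938 z [0.079 0.081 0.084] [644.3  62. ] [60. 30.] -85.7
wrist piece_1 0.8 1581 z [0.074 0.08  0.084] [586.9  42.6] [98. 30.] -42.8
wrist piece_1 0.62 353 z [0.072 0.078 0.083] [462.3 -33.8] [38. 12.] 83.1
tcp [ 0.61   -0.0306  0.2023] tooly heading -91.81 tilt [-0. -0.] shift [ 1.000e-01 -6.000e-01  1.148e+02] turn 0.2 j6 1.44 w 0.0802
```

>>> {"name": "apply_moves", "arguments": {
  "deltas": [
    [0.08,[0.001,-0.001,0.03],0],
    [0.08,[0,0,0.03],0],
    [0.08,[0,0,0.03],0],
    [0.08,[0,0,0.024],0],
    [0.08,[0,0,0],0],
    [0.08,[0,0,0],0],
    [0.05,[0,0,0],0],
    [0.05,[0,0,0],0],
    [0.05,[0,0,0],0],
    [0.05,[0,0,0],0]
  ]
}}

```text
time: 11.77
ee_pos: [0.6115, -0.0297, 0.0898]
tool_rot: [3.141, -0.053, 0.003]
contact_force: [-0.2, 0.7, -0.4]
gripper_width: 0.0584
finger_force: 0.0
```

>>> {"name": "apply_moves", "arguments": {
  "deltas": [
    [0.04,[0,0,0],0],
    [0.04,[0,0,-0.01],0],
    [0.04,[0,0,-0.02],0],
    [0.04,[0,0,-0.03],0],
    [0.04,[0,0,-0.03],0],
    [0.04,[0,0,-0.02],0],
    [0.04,[0,0,0],0],
    [0.04,[0,0,0],0]
  ]
}}

```text
time: 12.43
ee_pos: [0.6111, -0.0296, 0.1998]
tool_rot: [3.141, -0.053, 0.003]
contact_force: [-0.1, -0.2, -2.4]
gripper_width: 0.0557
finger_force: 15.0
```

```bash
python3 - <<'E'
from h import *
go(.486,-.384,.2,0)
E
```

```text
tcp [ 0.6111 -0.0296  0.1998] tooly heading -91.92 tilt [ 0.002 -0.   ] shift [-1.132e+02  3.584e+02 -3.000e-01] turn 88.1 j6 1.45 w 0.0557
```

>>> {"name": "apply_moves", "arguments": {
  "deltas": [
    [0.04,[-0.0113,0.0358,0],0],
    [0.04,[-0.0113,0.0358,0],0],
    [0.04,[-0.0113,0.0358,0],0],
    [0.04,[-0.0113,0.0358,0],0],
    [0.04,[-0.0113,0.0358,0],0],
    [0.04,[-0.0113,0.0358,0],0],
    [0.04,[-0.0113,0.0358,0],0],
    [0.04,[-0.0113,0.0358,0],0],
    [0.04,[-0.0113,0.0358,0],0],
    [0.04,[-0.0113,0.0358,0],0]
  ]
}}

```text
time: 13.27
ee_pos: [0.4846, -0.3848, 0.197]
tool_rot: [-3.139, 0.053, 0.003]
contact_force: [1.1, -0.2, -2.0]
gripper_width: 0.0559
finger_force: 15.0
```

>>> {"name": "apply_moves", "arguments": {
  "deltas": [
    [0.04,[0,0,0],-7],
    [0.04,[0,0,0],-7],
    [0.04,[0,0,0],-7],
    [0.04,[0,0,0],-7],
    [0.04,[0,0,0],-7],
    [0.04,[0,0,0],-7],
    [0.04,[0,0,0],-7],
    [0.04,[0,0,0],-7],
    [0.04,[0,0,0],-7],
    [0.04,[0,0,0],-7]
  ]
}}

```text
time: 14.1
ee_pos: [0.4855, -0.3831, 0.1969]
tool_rot: [-2.596, -1.765, 0.001]
contact_force: [0.4, -0.4, -1.0]
gripper_width: 0.0557
finger_force: 15.0
```

>>> {"name": "apply_moves", "arguments": {
  "deltas": [
    [0.04,[0,0,0],-7],
    [0.04,[0,0,0],-7],
    [0.04,[0,0,0],-7],
    [0.04,[0,0,0.02],-1],
    [0.04,[0,0,0.03],0],
    [0.04,[0,0,0.03],0],
    [0.04,[0,0,0.03],0],
    [0.04,[0,0,0],0],
    [0.04,[0,0,0],0],
    [0.04,[0,0,0],0]
  ]
}}

```text
time: 14.93
ee_pos: [0.4863, -0.3839, 0.0894]
tool_rot: [2.22, 2.223, -0.0]
contact_force: [-0.6, 0.8, -1.2]
gripper_width: 0.0557
finger_force: 15.0
```

```bash
python3 - <<'E'
from h import *
go(.486,-.384,.0235,0)
E
```

```text
tcp [ 0.4863 -0.3839  0.0894] tooly heading 0.07 tilt [ 0. -0.] shift [-0.1 -0.3 65.9] turn 0.1 j6 -0.78 w 0.0557
```

>>> {"name": "apply_moves", "arguments": {
  "deltas": [
    [0.04,[0,0,0.02],0],
    [0.04,[0,0,0.02],0],
    [0.04,[0,0,0.016],0],
    [0.04,[0,0,0.006],0],
    [0.04,[0,0,0.003],0],
    [0.04,[0,0,0],0],
    [0.04,[0,0,0],0],
    [0.04,[0,0,0],0]
  ]
}}

```text
time: 15.6
ee_pos: [0.4865, -0.3841, 0.0249]
tool_rot: [2.219, 2.222, -0.0]
contact_force: [-0.9, 0.3, -1.8]
gripper_width: 0.0562
finger_force: 15.0
```

>>> {"name": "apply_moves", "arguments": {
  "deltas": [
    [0.07,[0,0,0],0],
    [0.07,[0,0,0],0],
    [0.07,[0,0,0],0],
    [0.07,[0,0,-0.02],0],
    [0.07,[0,0,-0.035],0],
    [0.07,[0,0,-0.035],0],
    [0.07,[0,0,-0.035],0],
    [0.07,[0,0,-0.035],0],
    [0.08,[0,0,-0.02],0],
    [0.08,[0,0,0],0]
  ]
}}

```text
time: 16.43
ee_pos: [0.4872, -0.3847, 0.2088]
tool_rot: [2.214, 2.217, 0.0]
contact_force: [-0.4, 0.8, 0.5]
gripper_width: 0.0772
finger_force: 0.0
```

```bash
python3 - <<'E'
from h import *
scene('top')
go(.59,.152,.2,-75)
E
```

```text
top car_a 0.96 978 z [0.027 0.043 0.056] [ 572.5 -383.5] [123.  57.] -89.0
top car_a 0.67 1068 z [0.028 0.042 0.056] [ 485.9 -392.8] [143.  58.] -89.4
top car_a 0.65 1043 z [0.094 0.109 0.122] [590.1 151.6] [123.  59.] 15.2
top piece_1 0.81 241 z [0.076 0.081 0.086] [641.4  61.6] [58. 30.] -86.3
top piece_1 0.61 240 z [0.076 0.081 0.086] [425.4 119. ] [58. 29.] 62.4
top piece_1 0.6 262 z [0.076 0.081 0.086] [440.8 -39.8] [60. 29.] 62.2
top piece_1 0.58 252 z [0.076 0.081 0.086] [569.9  55.8] [60. 30.] -42.9
tcp [ 0.4858 -0.3833  0.2031] tooly heading 0.07 tilt [-0.  0.] shift [535.2 104.9   3.2] turn 75.1 j6 -0.78 w 0.0799
```

>>> {"name": "apply_moves", "arguments": {
  "deltas": [
    [0.08,[0.0382,0.0075,0],0],
    [0.08,[0.0382,0.0075,0],0],
    [0.08,[0.0382,0.0075,0],0],
    [0.08,[0.0382,0.0075,0],0],
    [0.08,[0.0382,0.0075,0],0],
    [0.08,[0.0382,0.0075,0],0],
    [0.08,[0.0382,0.0075,0],0],
    [0.08,[0.0382,0.0075,0],0],
    [0.08,[0.0382,0.0075,0],0],
    [0.08,[0.0382,0.0075,0],0]
  ]
}}

```text
time: 17.42
ee_pos: [0.5601, 0.0004, 0.2021]
tool_rot: [-2.219, -2.221, 0.003]
contact_force: [0.6, 0.7, -0.3]
gripper_width: 0.0801
finger_force: 0.0
```

>>> {"name": "apply_moves", "arguments": {
  "deltas": [
    [0.08,[0.0382,0.0075,0],0],
    [0.08,[0.0382,0.0075,0],0],
    [0.08,[0.0382,0.0075,0],0],
    [0.08,[0.0382,0.0075,0],0],
    [0.08,[0,0,0],7],
    [0.08,[0,0,0],7],
    [0.08,[0,0,0],7],
    [0.08,[0,0,0],7],
    [0.08,[0,0,0],7],
    [0.08,[0,0,0],7]
  ]
}}

```text
time: 18.25
ee_pos: [0.5898, 0.1513, 0.2017]
tool_rot: [-2.872, -1.271, 0.005]
contact_force: [-0.5, 0.2, -0.5]
gripper_width: 0.0798
finger_force: 0.0
```

>>> {"name": "apply_moves", "arguments": {
  "deltas": [
    [0.08,[0,0,0],7],
    [0.08,[0,0,0],7],
    [0.08,[0,0,0],7],
    [0.08,[0,0,0],7],
    [0.08,[0,0,0],5],
    [0.08,[0,0,0],0],
    [0.08,[0,0,0],0]
  ]
}}

```text
time: 18.83
ee_pos: [0.59, 0.1512, 0.2023]
tool_rot: [3.114, 0.417, -0.003]
contact_force: [-0.4, -0.7, 1.0]
gripper_width: 0.0804
finger_force: 0.0
```

```bash
python3 - <<'E'
from h import *
scene('wrist')
go(.591,.152,.0885,-75)
E
```

```text
wrist car_a 0.68 12366 z [0.096 0.107 0.121] [592.9 150.4] [123.  58.] 15.9
wrist piece_1 0.8 563 z [0.073 0.08  0.084] [445.7 132.9] [43. 21.] -76.8
wrist piece_1 0.66 1765 z [0.073 0.08  0.084] [593.5  72. ] [81. 63.] 36.7
wrist piece_1 0.61 2927 z [0.078 0.081 0.084] [643.7  62.3] [61. 30.] -85.8
tcp [0.5902 0.1513 0.203 ] tooly heading -74.79 tilt [-0.001 -0.   ] shift [  1.   -0.5 114.5] turn 0.2 j6 1.45 w 0.0799
```

>>> {"name": "apply_moves", "arguments": {
  "deltas": [
    [0.08,[0.001,0,0.03],0],
    [0.08,[0,0,0.03],0],
    [0.08,[0,0,0.03],0],
    [0.08,[0,0,0.025],0],
    [0.08,[0,0,0],0],
    [0.08,[0,0,0],0],
    [0.05,[0,0,0],0],
    [0.05,[0,0,0],0],
    [0.05,[0,0,0],0],
    [0.05,[0,0,0],0]
  ]
}}

```text
time: 19.82
ee_pos: [0.5918, 0.1516, 0.0899]
tool_rot: [3.114, 0.412, 0.003]
contact_force: [-0.3, 0.3, 0.1]
gripper_width: 0.0587
finger_force: 0.0
```

>>> {"name": "apply_moves", "arguments": {
  "deltas": [
    [0.04,[0,0,0],0],
    [0.04,[0,0,0],0],
    [0.04,[0,0,-0.01],0],
    [0.04,[0,0,-0.02],0],
    [0.04,[0,0,-0.03],0],
    [0.04,[0,0,-0.03],0],
    [0.04,[0,0,-0.025],0],
    [0.04,[0,0,0],0],
    [0.04,[0,0,0],0]
  ]
}}

```text
time: 20.57
ee_pos: [0.5916, 0.1516, 0.2052]
tool_rot: [3.114, 0.412, 0.004]
contact_force: [-0.1, -0.0, -1.5]
gripper_width: 0.0563
finger_force: 15.0
```

```bash
python3 - <<'E'
from h import *
go(.400,-.384,.2,0)
E
```

```text
tcp [0.5916 0.1516 0.2052] tooly heading -74.93 tilt [0.003 0.   ] shift [-324.3  467.4    4.5] turn -74.9 j6 1.45 w 0.0563
```

>>> {"name": "apply_moves", "arguments": {
  "deltas": [
    [0.04,[-0.0216,0.0312,0],0],
    [0.04,[-0.0216,0.0312,0],0],
    [0.04,[-0.0216,0.0312,0],0],
    [0.04,[-0.0216,0.0312,0],0],
    [0.04,[-0.0216,0.0312,0],0],
    [0.04,[-0.0216,0.0312,0],0],
    [0.04,[-0.0216,0.0312,0],0],
    [0.04,[-0.0216,0.0312,0],0],
    [0.04,[-0.0216,0.0312,0],0],
    [0.04,[-0.0216,0.0312,0],0]
  ]
}}

```text
time: 21.4
ee_pos: [0.4624, -0.2071, 0.2025]
tool_rot: [-3.113, -0.412, 0.003]
contact_force: [1.2, 0.1, -0.5]
gripper_width: 0.0557
finger_force: 15.0
```

>>> {"name": "apply_moves", "arguments": {
  "deltas": [
    [0.04,[-0.0216,0.0312,0],0],
    [0.04,[-0.0216,0.0312,0],0],
    [0.04,[-0.0216,0.0312,0],0],
    [0.04,[-0.0216,0.0312,0],0],
    [0.04,[-0.0216,0.0312,0],0],
    [0.04,[0,0,0],-7],
    [0.04,[0,0,0],-7],
    [0.04,[0,0,0],-7],
    [0.04,[0,0,0],-7],
    [0.04,[0,0,0],-7]
  ]
}}

```text
time: 22.23
ee_pos: [0.3996, -0.3841, 0.2022]
tool_rot: [-2.84, -1.337, 0.001]
contact_force: [0.3, 0.1, -1.0]
gripper_width: 0.0556
finger_force: 15.0
```

>>> {"name": "apply_moves", "arguments": {
  "deltas": [
    [0.04,[0,0,0],-7],
    [0.04,[0,0,0],-7],
    [0.04,[0,0,0.02],-7],
    [0.04,[0,0,0.03],-7],
    [0.04,[0,0,0.03],-7],
    [0.04,[0,0,0.03],-5],
    [0.04,[0,0,0],0],
    [0.04,[0,0,0],0],
    [0.04,[0,0,0],0]
  ]
}}

```text
time: 22.98
ee_pos: [0.4004, -0.3848, 0.0944]
tool_rot: [2.223, 2.219, -0.0]
contact_force: [0.2, 0.6, -0.4]
gripper_width: 0.0561
finger_force: 15.0
```

```bash
python3 - <<'E'
from h import *
go(.400,-.384,.0245,0)
E
```

```text
tcp [ 0.4004 -0.3848  0.0944] tooly heading -0.11 tilt [ 0. -0.] shift [ 0.9 -0.4 69.9] turn -0.1 j6 -0.88 w 0.0561
```

>>> {"name": "apply_moves", "arguments": {
  "deltas": [
    [0.04,[0.001,0,0.02],0],
    [0.04,[0,0,0.02],0],
    [0.04,[0,0,0.02],0],
    [0.04,[0,0,0.006],0],
    [0.04,[0,0,0.003],0],
    [0.04,[0,0,0],0],
    [0.04,[0,0,0],0],
    [0.04,[0,0,0],0]
  ]
}}

```text
time: 23.65
ee_pos: [0.4006, -0.3841, 0.0259]
tool_rot: [2.219, 2.221, -0.0]
contact_force: [0.4, 0.1, -0.7]
gripper_width: 0.0559
finger_force: 15.0
```

>>> {"name": "apply_moves", "arguments": {
  "deltas": [
    [0.07,[0,0,0],0],
    [0.07,[0,0,0],0],
    [0.07,[0,0,0],0],
    [0.07,[0,0,-0.02],0],
    [0.07,[0,0,-0.035],0],
    [0.07,[0,0,-0.035],0],
    [0.07,[0,0,-0.035],0],
    [0.07,[0,0,-0.035],0],
    [0.06,[0,0,-0.04],0],
    [0.06,[0,0,-0.04],0]
  ]
}}

```text
time: 24.48
ee_pos: [0.3998, -0.3831, 0.2668]
tool_rot: [-2.22, -2.223, 0.0]
contact_force: [0.6, -0.6, -0.0]
gripper_width: 0.0626
finger_force: 0.0
```

```bash
python3 - <<'E'
from h import *
im,d,c,P=scene('top'); cv2.imwrite('pics/top2.png',im[:,:,::-1])
q=P.reshape(-1,3)
def sel(x0,x1,y0,y1,z0,z1):
    return q[(q[:,0]>x0)&(q[:,0]<x1)&(q[:,1]>y0)&(q[:,1]<y1)&(q[:,2]>z0)&(q[:,2]<z1)]
print('board',rect(sel(.33,.75,-.25,.24,.055,.09)))
print('handle',rect(sel(.40,.53,.30,.46,.2,.24)))
for o in imaging.outline_of('top','stand')[:1]:
    s=P[o['pixels']]; s=s[(s[:,2]>.006)&(s[:,2]<.02)]; print('base',rect(s))
t=sel(.5,.54,.34,.39,.166,.185); print('post',t.mean(0))
t=sel(.4,.435,.38,.42,.165,.18); print('tip',t.mean(0))
b=sel(.44,.54,.35,.41,.15,.166); print(cv2.fitLine((b[:,:2]*1000).astype(np.float32),cv2.DIST_HUBER,0,.01,.01).T)
go(.4645,.3846,.3,-15)
E
```

```text
top car_a 0.94 1037 z [0.028 0.042 0.056] [ 463.9 -400.4] [124.  56.] 89.4
top car_a 0.85 1076 z [0.028 0.042 0.056] [ 399.6 -383.1] [123.  57.] -89.6
top car_a 0.59 928 z [0.027 0.044 0.056] [ 571.  -383.5] [123.  55.] -89.7
top car_a 0.22 2234 z [0.099 0.129 0.301] [738.1 322.5] [169. 142.] 47.1
top piece_1 0.84 260 z [0.075 0.081 0.086] [641.5  62.4] [60. 30.] -86.5
top piece_1 0.7 268 z [0.076 0.081 0.086] [440.2 -40.1] [60. 30.] 62.9
top piece_1 0.6 255 z [0.077 0.081 0.086] [569.9  55.8] [59. 30.] -42.5
top piece_1 0.6 284 z [0.071 0.081 0.086] [425.8 119.2] [60. 30.] 63.9
top piece_1 0.5 266 z [0.077 0.081 0.085] [496.  128.9] [60. 30.] -70.0
board (array([543.7,  -3.6]), array([430., 310.]), -83.8)
handle (array([464.5, 384.6]), array([120.,  26.]), 76.9)
base (array([480.9, 380.2]), array([131., 111.]), -16.8)
post [0.52426414 0.36730552 0.16939947]
tip [0.42437187 0.39626306 0.16897329]
[[ 9.4504905e-01 -3.2692850e-01  4.9152756e+02  3.7600024e+02]]
tcp [ 0.4002 -0.3836  0.2654] tooly heading 0.07 tilt [ 0.001 -0.002] shift [768.   65.3 -35.8] turn 15.1 j6 -0.88 w 0.0601
```

The middle car was knocked from (486, -384) to about (464, -400), but it still stands on the mat with margin. The stand origin is (481, 380) with yaw -16.5°, and the scraper handle is at (464.5, 384.6). I'll check the picture and then move to the scraper.

View pics/top2.png

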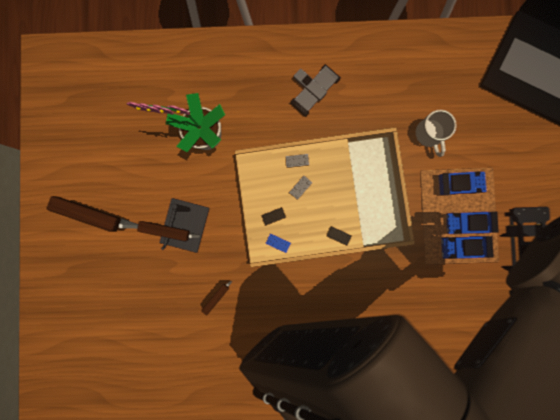

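>>> {"name": "apply_moves", "arguments": {
  "deltas": [
    [0.06,[0.0349,0.0136,0],0],
    [0.06,[0.0349,0.0136,0],0],
    [0.06,[0.0349,0.0136,0],0],
    [0.06,[0.0349,0.0136,0],0],
    [0.06,[0.0349,0.0136,0],0],
    [0.06,[0.0349,0.0136,0],0],
    [0.06,[0.0349,0.0136,0],0],
    [0.06,[0.0349,0.0136,0],0],
    [0.06,[0.0349,0.0136,0],0],
    [0.06,[0.0349,0.0136,0],0]
  ]
}}

```text
time: 25.52
ee_pos: [0.5355, -0.0325, 0.2629]
tool_rot: [-2.219, -2.221, 0.003]
contact_force: [0.7, 0.2, -0.4]
gripper_width: 0.0602
finger_force: 0.0
```

>>> {"name": "apply_moves", "arguments": {
  "deltas": [
    [0.06,[0.0349,0.0136,0],0],
    [0.06,[0.0385,-0.0086,0],0],
    [0.06,[0.0385,-0.0086,0],0],
    [0.06,[0.0385,-0.0086,0],0],
    [0.06,[0.0385,-0.0086,0],0],
    [0.06,[0.0385,-0.0086,0],0],
    [0.06,[0.0385,-0.0086,0],0],
    [0.06,[0.0385,-0.0086,0],0],
    [0.06,[0.0385,-0.0086,0],0],
    [0.06,[0.0385,-0.0086,0],0]
  ]
}}

```text
time: 26.35
ee_pos: [0.4701, 0.3485, 0.2627]
tool_rot: [-2.22, -2.222, 0.005]
contact_force: [0.2, -0.6, 0.1]
gripper_width: 0.0603
finger_force: 0.0
```

>>> {"name": "apply_moves", "arguments": {
  "deltas": [
    [0.06,[0.0385,-0.0086,0],0],
    [0.06,[0,0,0],7],
    [0.06,[0,0,0],6],
    [0.06,[0,0,0],0],
    [0.06,[0,0,0],0],
    [0.06,[0,0,0],0]
  ]
}}

```text
time: 26.85
ee_pos: [0.4628, 0.3849, 0.2637]
tool_rot: [-2.454, -1.961, 0.002]
contact_force: [0.6, 0.3, 0.0]
gripper_width: 0.0602
finger_force: 0.0
```

```bash
python3 - <<'E'
from h import *
im,d,c=snap('wrist','w3.png'); P=cloud(d,c); q=P.reshape(-1,3)
q=q[~np.isnan(q[:,0])]
b=q[(q[:,2]>.195)&(q[:,2]<.22)&(abs(q[:,0]-.465)<.07)&(abs(q[:,1]-.385)<.08)]
print('handle',rect(b),np.median(b[:,2]))
b=q[(q[:,2]>.15)&(q[:,2]<.175)&(abs(q[:,0]-.48)<.08)&(abs(q[:,1]-.38)<.05)]; print('bar',rect(b),len(b))
go(.4645,.3846,.184,-13)
E
```

```text
handle (array([468.5, 392.4]), array([105.,  26.]), 76.5) 0.21489410739023523
bar (array([477. , 380.7]), array([115.,  14.]), -14.7) 1336
tcp [0.4629 0.3849 0.264 ] tooly heading -12.81 tilt [-0.001 -0.001] shift [ 0.1  1.7 80. ] turn 0.2 j6 0.81 w 0.0595
```

The image shows three cars on the mat at (463,183), (470,222) and (468,247), five plates still on the deck, and the scraper on its hook. Descending on the handle.

>>> {"name": "apply_moves", "arguments": {
  "deltas": [
    [0.06,[0,0.0025,0.025],0],
    [0.06,[0,0,0.025],0],
    [0.06,[0,0,0.02],0],
    [0.06,[0,0,0.01],0],
    [0.06,[0,0,0],0],
    [0.06,[0,0,0],0],
    [0.035,[0,0,0],0],
    [0.02,[0,0,0],0],
    [0.02,[0,0,0],0],
    [0.02,[0,0,0],0]
  ],
  "grip_force": 45
}}

```text
time: 27.73
ee_pos: [0.4654, 0.385, 0.1853]
tool_rot: [2.457, 1.957, 0.002]
contact_force: [0.5, 0.1, -0.5]
gripper_width: 0.0387
finger_force: 0.0
```

>>> {"name": "apply_moves", "arguments": {
  "deltas": [
    [0.015,[0,0,0],0],
    [0.015,[0,0,0],0],
    [0.015,[0,0,0],0],
    [0.015,[0,0,0],0]
  ]
}}

```text
time: 28.07
ee_pos: [0.4653, 0.3849, 0.1848]
tool_rot: [2.457, 1.957, 0.0]
contact_force: [0.2, 1.0, 3.0]
gripper_width: 0.0262
finger_force: 45.0
```

```bash
python3 - <<'E'
from h import *
im,d,c=snap('top','t4.png'); 
cv2.imwrite('pics/t4c.png',cv2.resize(im[170:280,110:240,::-1],None,fx=4,fy=4))
s=bot.observe(); print(s['contact_force'],s['finger_force'])
go(.4645,.3846,.205,-16.5)
E
```

```text
[-1.10880329 -0.03858785  2.58852602] 44.9986070394516
tcp [0.4653 0.3849 0.1848] tooly heading -12.93 tilt [0. 0.] shift [ -0.5  -0.7 -20.2] turn 3.6 j6 0.81 w 0.0261
```

Handle gripped (26 mm). Lifting 21 mm, aligning with the bar, then drawing along the stand's -x.

>>> {"name": "apply_moves", "arguments": {
  "deltas": [
    [0.015,[0,0,-0.007],0],
    [0.015,[0,0,-0.007],0],
    [0.015,[0,0,-0.007],0],
    [0.015,[0,0,0],3.6],
    [0.015,[0,0,0],0],
    [0.015,[0,0,0],0]
  ]
}}

```text
time: 28.62
ee_pos: [0.4652, 0.3848, 0.2059]
tool_rot: [2.516, 1.881, 0.0]
contact_force: [0.3, 0.3, -3.7]
gripper_width: 0.0259
finger_force: 45.0
```

>>> {"name": "apply_moves", "arguments": {
  "deltas": [
    [0.015,[0,-0.01,0],0],
    [0.015,[0,-0.02,0],0],
    [0.015,[0,-0.02,0],0],
    [0.015,[0,-0.02,0],0],
    [0.015,[0,-0.02,0],0],
    [0.015,[0,-0.02,0],0],
    [0.015,[0,-0.02,0],0],
    [0.015,[0,-0.02,0],0],
    [0.015,[0,0,0],0]
  ]
}}

```text
time: 29.37
ee_pos: [0.3179, 0.4279, 0.2056]
tool_rot: [-2.514, -1.883, 0.002]
contact_force: [-0.2, 0.6, -3.2]
gripper_width: 0.0258
finger_force: 45.0
```

```bash
python3 - <<'E'
from h import *
im,d,c=snap('side','s5.png'); im2,_,_=snap('top')
cv2.imwrite('pics/c5.png',np.hstack([cv2.resize(im2[150:330,40:330],None,fx=1.38,fy=1.38)[:,:,::-1],cv2.resize(im[80:260,150:400],None,fx=1.38,fy=1.38)[:,:,::-1]]))
s=bot.observe(); print(s['contact_force'],s['torque'])
go(.5,.26,.28,-83.7)
E
```

```text
[-0.21702014 -0.04011575 -4.05333745] [ 0.01258386 -0.08944849  0.01116505]
tcp [0.3206 0.4277 0.2057] tooly heading -16.39 tilt [ 0. -0.] shift [-110.3  219.4  -74.2] turn 67.3 j6 1.09 w 0.0255
```

View pics/c5.png

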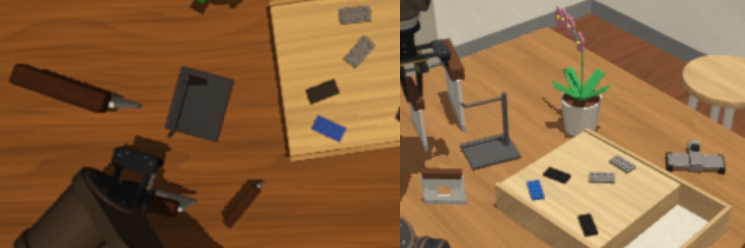

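The right crop shows the hook empty, with the middle scraper in the gripper (left crop, near 150,195); the plates are unmoved. Next I raise it and go to the start of the -x lane.

>>> {"name": "apply_moves", "arguments": {
  "deltas": [
    [0.015,[0,0,-0.028],0],
    [0.015,[0,0,-0.028],0],
    [0.015,[0,0,-0.028],0],
    [0.015,[-0.0255,0.0242,0],0],
    [0.015,[-0.0255,0.0242,0],0],
    [0.015,[-0.0255,0.0242,0],0],
    [0.015,[-0.0255,0.0242,0],0],
    [0.015,[-0.0255,0.0242,0],0],
    [0.015,[-0.0255,0.0242,0],0],
    [0.015,[-0.0255,0.0242,0],0]
  ]
}}

```text
time: 30.3
ee_pos: [0.4339, 0.2061, 0.2897]
tool_rot: [2.517, 1.879, 0.0]
contact_force: [1.0, 0.4, -4.5]
gripper_width: 0.0255
finger_force: 45.0
```

>>> {"name": "apply_moves", "arguments": {
  "deltas": [
    [0.015,[-0.0255,0.0242,0],0],
    [0.015,[0,0,0],7],
    [0.015,[0,0,0],7],
    [0.015,[0,0,0],7],
    [0.015,[0,0,0],7],
    [0.015,[0,0,0],7],
    [0.015,[0,0,0],7],
    [0.015,[0,0,0],7],
    [0.015,[0,0,0],7],
    [0.015,[0,0,0],7]
  ]
}}

```text
time: 31.13
ee_pos: [0.4494, 0.1763, 0.2895]
tool_rot: [3.129, 0.277, -0.0]
contact_force: [-0.0, 0.2, -3.6]
gripper_width: 0.0261
finger_force: 45.0
```

>>> {"name": "apply_moves", "arguments": {
  "deltas": [
    [0.015,[0,0,0.02],4.3],
    [0.015,[0,0,0.03],0],
    [0.015,[0,0,0.02],0],
    [0.015,[0,0,0],0],
    [0.015,[0,0,0],0]
  ]
}}

```text
time: 31.55
ee_pos: [0.4492, 0.1765, 0.2195]
tool_rot: [3.137, 0.169, -0.002]
contact_force: [0.4, -0.0, -3.5]
gripper_width: 0.0257
finger_force: 45.0
```

```bash
python3 - <<'E'
from h import *
go(.4494,.1772,.1765,-83.75)
scene('top')
E
```

```text
tcp [0.4492 0.1765 0.2195] tooly heading -83.84 tilt [-0.001 -0.001] shift [ 0.3 -0.7 43. ] turn -0.1 j6 1.7 w 0.0257
top car_a 0.91 971 z [0.027 0.043 0.056] [ 572.5 -384.3] [124.  57.] -88.8
top car_a 0.79 1103 z [0.027 0.042 0.056] [ 463.6 -404.9] [134.  60.] 88.3
top car_a 0.7 16039 z [0.006 0.07  0.078] [544.1  -4.2] [431. 310.] -83.8
top car_a 0.66 1156 z [0.017 0.041 0.056] [ 400.  -393.7] [146.  63.] 88.4
top piece_1 0.69 268 z [0.076 0.081 0.086] [440.3 -40.2] [60. 30.] 63.5
top piece_1 0.57 49 z [0.224 0.249 0.498] [396.8 163.7] [36. 14.] -57.2
top piece_1 0.56 236 z [0.077 0.081 0.086] [571.3  54.3] [56. 30.] -43.2
top piece_1 0.55 269 z [0.073 0.081 0.085] [641.2  62.7] [59. 30.] -85.2
```

>>> {"name": "apply_moves", "arguments": {
  "deltas": [
    [0.015,[0,0,0.02],0],
    [0.015,[0,0,0.014],0],
    [0.015,[0,0,0.008],0],
    [0.015,[0,0,0],0],
    [0.015,[0,0,0],0]
  ]
}}

```text
time: 32.12
ee_pos: [0.4494, 0.1769, 0.1783]
tool_rot: [-3.137, -0.169, -0.001]
contact_force: [-0.4, -1.0, -3.2]
gripper_width: 0.0257
finger_force: 45.0
```

>>> {"name": "apply_moves", "arguments": {
  "deltas": [
    [0.015,[0,0.008,0],0],
    [0.015,[0,0.012,0],0],
    [0.015,[0,0.012,0],0],
    [0.015,[0,0.012,0],0],
    [0.015,[0,0.012,0],0],
    [0.015,[0,0.012,0],0],
    [0.015,[0,0.012,0],0],
    [0.015,[0,0.012,0],0],
    [0.015,[0,0.012,0],0],
    [0.015,[0,0,0],0]
  ]
}}

```text
time: 32.95
ee_pos: [0.4608, 0.0717, 0.1785]
tool_rot: [3.137, 0.167, 0.003]
contact_force: [0.4, -0.3, -3.5]
gripper_width: 0.0259
finger_force: 45.0
```

```bash
python3 - <<'E'
from h import *
im,d,c=snap('top')
im2,_,_=snap('side')
cv2.imwrite('pics/c6.png',np.hstack([cv2.resize(im[120:280,220:430],None,fx=1.7,fy=1.7)[:,:,::-1],cv2.resize(im2[130:310,200:400],None,fx=1.7*160/180,fy=1.7*160/180)[:,:,::-1]]))
s=bot.observe(); print(s['contact_force'])
go(.4813,-.1141,.1765,-83.75)
E
```

```text
[-0.38244749  0.4085795  -3.72103854]
tcp [0.4605 0.073  0.1783] tooly heading -83.9 tilt [ 0.001 -0.   ] shift [  0.8 188.3   1.8] turn -0.1 j6 1.48 w 0.0257
```

View pics/c6.png

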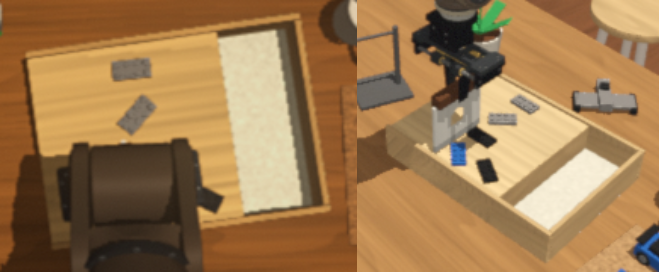

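The side crop shows the blade close above the deck, pushing the blue plate (458,154) and a black plate (482,135) ahead of it. I lower it 2 mm and continue.

>>> {"name": "apply_moves", "arguments": {
  "deltas": [
    [0.015,[0,0.01,0.001],0],
    [0.015,[0,0.012,0.001],0],
    [0.015,[0,0.012,0],0],
    [0.015,[0,0.012,0],0],
    [0.015,[0,0.012,0],0],
    [0.015,[0,0.012,0],0],
    [0.015,[0,0.012,0],0],
    [0.015,[0,0.012,0],0],
    [0.015,[0,0.012,0],0],
    [0.015,[0,0.012,0],0]
  ]
}}

```text
time: 33.88
ee_pos: [0.473, -0.0447, 0.1757]
tool_rot: [3.137, 0.17, 0.0]
contact_force: [1.0, -0.3, -3.5]
gripper_width: 0.026
finger_force: 45.0
```

>>> {"name": "apply_moves", "arguments": {
  "deltas": [
    [0.015,[0,0.012,0],0],
    [0.015,[0,0.012,0],0],
    [0.015,[0,0.012,0],0],
    [0.015,[0,0.012,0],0],
    [0.015,[0,0.012,0],0],
    [0.015,[0,0.012,0],0],
    [0.015,[0,0,0],0],
    [0.015,[0,0,0],0]
  ]
}}

```text
time: 34.55
ee_pos: [0.4806, -0.1161, 0.1755]
tool_rot: [-3.137, -0.167, 0.0]
contact_force: [-0.2, 0.4, -4.5]
gripper_width: 0.0258
finger_force: 45.0
```

```bash
python3 - <<'E'
from h import *
im,d,c=snap('top')
im2,_,_=snap('side')
cv2.imwrite('pics/c7.png',np.hstack([cv2.resize(im[120:280,220:430],None,fx=1.7,fy=1.7)[:,:,::-1],cv2.resize(im2[130:310,200:400],None,fx=1.7*160/180,fy=1.7*160/180)[:,:,::-1]]))
s=bot.observe(); print(s['contact_force'])
go(.5926,.1929,.1765,-83.75)
E
```

```text
[ 0.63625191  0.78331357 -4.71752813]
tcp [ 0.4805 -0.1153  0.1756] tooly heading -83.84 tilt [-0.  0.] shift [ 144.6 -294.4   -0.9] turn -0.1 j6 1.09 w 0.0257
```

View pics/c7.png

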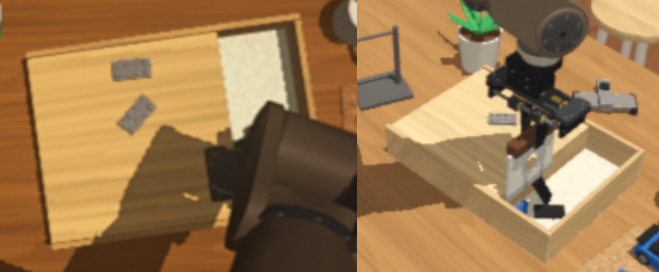

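The three front plates were swept to the tray edge, and the tray shows plates inside. Two grey plates remain, at (131,69) and (136,115) in the left crop. On to the +x lane.

>>> {"name": "apply_moves", "arguments": {
  "deltas": [
    [0.015,[0,0,-0.025],0],
    [0.015,[0,0,-0.025],0],
    [0.015,[0.0181,-0.0287,0],0],
    [0.015,[0.0181,-0.0287,0],0],
    [0.015,[0.0181,-0.0287,0],0],
    [0.015,[0.0181,-0.0287,0],0],
    [0.015,[0.0181,-0.0287,0],0],
    [0.015,[0.0181,-0.0287,0],0],
    [0.015,[0.0181,-0.0287,0],0],
    [0.015,[0.0181,-0.0287,0],0]
  ]
}}

```text
time: 35.48
ee_pos: [0.6, 0.1308, 0.2255]
tool_rot: [3.137, 0.171, -0.001]
contact_force: [0.4, -0.1, -3.2]
gripper_width: 0.0257
finger_force: 45.0
```

>>> {"name": "apply_moves", "arguments": {
  "deltas": [
    [0.015,[0,0,0.02],0],
    [0.015,[0,0,0.015],0],
    [0.015,[0,0,0.01],0],
    [0.015,[0,0,0.004],0],
    [0.015,[0,0,0],0],
    [0.015,[0,0,0],0]
  ]
}}

```text
time: 35.98
ee_pos: [0.6001, 0.1282, 0.1772]
tool_rot: [3.137, 0.169, 0.001]
contact_force: [0.1, 0.2, -3.2]
gripper_width: 0.0258
finger_force: 45.0
```

```bash
python3 - <<'E'
from h import *
go(.6245,-.0965,.176,-83.75)
scene('top')
E
```

```text
tcp [0.6001 0.1282 0.1772] tooly heading -83.85 tilt [0.001 0.   ] shift [2.000e-01 2.261e+02 1.200e+00] turn -0.1 j6 1.57 w 0.0258
top car_a 0.96 1093 z [0.028 0.042 0.056] [ 463.7 -401. ] [125.  57.] -89.9
top car_a 0.74 1000 z [0.026 0.043 0.056] [ 572.4 -383.8] [123.  57.] -88.9
top car_a 0.63 1166 z [0.013 0.042 0.056] [ 398.8 -391. ] [139.  60.] 88.5
top piece_1 0.76 247 z [0.015 0.021 0.025] [ 500.1 -156.2] [60. 30.] -38.6
top piece_1 0.51 144 z [0.009 0.036 0.042] [ 441.6 -124.8] [59. 14.] 7.8
```

>>> {"name": "apply_moves", "arguments": {
  "deltas": [
    [0.015,[0,0.01,0.001],0],
    [0.015,[0,0.012,0],0],
    [0.015,[0,0.012,0],0],
    [0.015,[0,0.012,0],0],
    [0.015,[0,0.012,0],0],
    [0.015,[0,0.012,0],0],
    [0.015,[0,0.012,0],0],
    [0.015,[0,0.012,0],0],
    [0.015,[0,0.012,0],0],
    [0.015,[0,0.012,0],0]
  ]
}}

```text
time: 36.97
ee_pos: [0.6127, 0.0098, 0.1756]
tool_rot: [3.137, 0.169, -0.0]
contact_force: [-0.5, 0.3, -3.8]
gripper_width: 0.0256
finger_force: 45.0
```

>>> {"name": "apply_moves", "arguments": {
  "deltas": [
    [0.015,[0,0.012,0],0],
    [0.015,[0,0.012,0],0],
    [0.015,[0,0.012,0],0],
    [0.015,[0,0.012,0],0],
    [0.015,[0,0.012,0],0],
    [0.015,[0,0.012,0],0],
    [0.015,[0,0.012,0],0],
    [0.015,[0,0.012,0],0],
    [0.015,[0,0.012,0],0],
    [0.015,[0,0,0],0]
  ]
}}

```text
time: 37.8
ee_pos: [0.6245, -0.0987, 0.1755]
tool_rot: [3.137, 0.167, 0.0]
contact_force: [-0.1, -0.4, -3.4]
gripper_width: 0.0258
finger_force: 45.0
```

>>> {"name": "apply_moves", "arguments": {
  "deltas": [
    [0.015,[0,0,-0.02],0],
    [0.015,[0,0,-0.03],0],
    [0.015,[0,0,-0.035],0],
    [0.015,[0,-0.03,-0.035],0],
    [0.015,[0,-0.04,0],0],
    [0.015,[0,-0.04,0],0],
    [0.015,[0,-0.04,0],0],
    [0.015,[0,-0.04,0],0],
    [0.015,[0,-0.04,0],0],
    [0.015,[0,0,0],0]
  ]
}}

```text
time: 38.63
ee_pos: [0.5984, 0.1358, 0.2924]
tool_rot: [-3.135, -0.177, 0.0]
contact_force: [0.8, -0.0, -4.0]
gripper_width: 0.0259
finger_force: 45.0
```

```bash
python3 - <<'E'
from h import *
im,d,c,P=scene('top')
im2,_,_=snap('side')
cv2.imwrite('pics/c8.png',np.hstack([cv2.resize(im[120:280,220:430],None,fx=1.7,fy=1.7)[:,:,::-1],cv2.resize(im2[130:310,200:400],None,fx=1.7*160/180,fy=1.7*160/180)[:,:,::-1]]))
s=bot.observe(); print(s['contact_force'])
go(.32,.427,.29,-16.5)
E
```

```text
top car_a 0.82 1096 z [0.027 0.042 0.056] [ 462.6 -401.6] [125.  60.] -89.2
top car_a 0.66 988 z [0.027 0.043 0.056] [ 572.5 -384. ] [123.  57.] -88.8
top car_a 0.64 1110 z [0.027 0.042 0.056] [ 397.3 -382.7] [124.  61.] -89.6
top car_a 0.37 85 z [0.319 0.323 0.634] [554.4 121.5] [57. 23.] 36.7
top piece_1 0.64 126 z [0.014 0.036 0.043] [ 606.5 -108.3] [59. 13.] 7.6
top piece_1 0.63 266 z [0.011 0.022 0.026] [ 500.1 -156.2] [60. 31.] -40.1
top piece_1 0.54 98 z [0.021 0.038 0.042] [ 442.1 -123.7] [55. 10.] 4.7
top piece_1 0.53 160 z [0.015 0.046 0.063] [657.4 -89.4] [30. 25.] -2.1
top piece_1 0.43 112 z [0.024 0.055 0.065] [ 513.8 -108. ] [27. 21.] 24.8
[ 0.21431398 -0.26645613 -4.07145543]
tcp [0.5998 0.1291 0.2922] tooly heading -83.82 tilt [-0. -0.] shift [-246.1 -326.3    2.1] turn -67.3 j6 1.57 w 0.0257
```

View pics/c8.png

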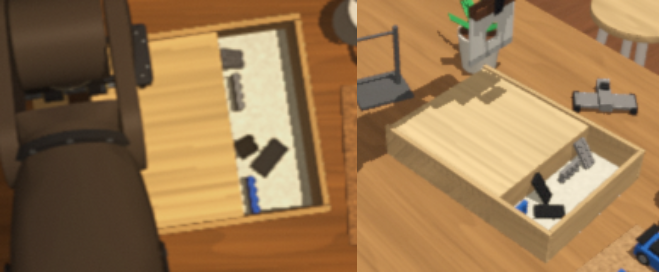

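The deck is clear and all five plates are in the tray (left crop: 232,57; 236,92; 245,147; 268,157; 252,195), with centres 13–26 mm off the deck wall and tops below 66 mm. Now I carry the scraper back to the hook.

>>> {"name": "apply_moves", "arguments": {
  "deltas": [
    [0.015,[-0.0224,-0.0297,0],0],
    [0.015,[-0.0224,-0.0297,0],0],
    [0.015,[-0.0224,-0.0297,0],0],
    [0.015,[-0.0224,-0.0297,0],0],
    [0.015,[-0.0224,-0.0297,0],0],
    [0.015,[-0.0224,-0.0297,0],0],
    [0.015,[-0.0224,-0.0297,0],0],
    [0.015,[-0.0224,-0.0297,0],0],
    [0.015,[-0.0224,-0.0297,0],0],
    [0.015,[-0.0224,-0.0297,0],0]
  ]
}}

```text
time: 39.67
ee_pos: [0.3448, 0.4008, 0.2925]
tool_rot: [-3.137, -0.166, -0.001]
contact_force: [1.0, 0.8, -2.9]
gripper_width: 0.0254
finger_force: 45.0
```

>>> {"name": "apply_moves", "arguments": {
  "deltas": [
    [0.015,[-0.0224,-0.0297,0],0],
    [0.015,[0,0,0],-7],
    [0.015,[0,0,0],-7],
    [0.015,[0,0,0],-7],
    [0.015,[0,0,0],-7],
    [0.015,[0,0,0],-7],
    [0.015,[0,0,0],-7],
    [0.015,[0,0,0],-7],
    [0.015,[0,0,0],-7],
    [0.015,[0,0,0],-7]
  ]
}}

```text
time: 40.5
ee_pos: [0.3209, 0.4269, 0.2923]
tool_rot: [2.583, 1.788, 0.0]
contact_force: [0.7, 0.1, -3.8]
gripper_width: 0.026
finger_force: 45.0
```

>>> {"name": "apply_moves", "arguments": {
  "deltas": [
    [0.015,[0,0,0],-4.3],
    [0.015,[0,0,0.03],0],
    [0.015,[0,0,0.03],0],
    [0.015,[0,0,0.02],0],
    [0.015,[0,0,0],0],
    [0.015,[0,0,0],0]
  ]
}}

```text
time: 41.0
ee_pos: [0.3205, 0.4272, 0.2122]
tool_rot: [2.519, 1.877, -0.002]
contact_force: [-0.3, 0.2, -2.9]
gripper_width: 0.0255
finger_force: 45.0
```

```bash
python3 - <<'E'
from h import *
go(.3210,.4277,.2058,-16.5)
go(.4556,.3878,.2058,-16.5)
im,d,c=snap('top'); P=cloud(d,c); q=P.reshape(-1,3)
def sel(x0,x1,y0,y1,z0,z1):
    return q[(q[:,0]>x0)&(q[:,0]<x1)&(q[:,1]>y0)&(q[:,1]<y1)&(q[:,2]>z0)&(q[:,2]<z1)]
b=sel(.435,.512,.35,.42,.14,.166); print(len(b),rect(b)); f=cv2.fitLine((b[:,:2]*1000).astype(np.float32),cv2.DIST_HUBER,0,.01,.01).ravel(); print(f,np.degrees(np.arctan2(f[1],f[0])), 'y at .4556:',f[3]+f[1]/f[0]*(455.6-f[2]))
for cam in ('top',):
  for o in imaging.outline_of(cam,'scraper'): print(o['confidence'],np.nanmedian(P[o['pixels']],0))
E
```

```text
tcp [0.3205 0.4272 0.2122] tooly heading -16.62 tilt [-0.001 -0.001] shift [0.7 0.3 6.4] turn -0.1 j6 1.09 w 0.0255
tcp [0.3205 0.4272 0.2122] tooly heading -16.62 tilt [-0.001 -0.001] shift [  0.9 140.7   6.3] turn -0.1 j6 1.09 w 0.0255
108 (array([472.7, 382.5]), array([80.,  9.]), -16.2)
[ 9.5840514e-01 -2.8541133e-01  4.7224689e+02  3.8211737e+02] -16.583435 y at .4556: 387.07477
0.91 [0.30940535 0.3870462  0.23705711]
0.83 [0.28785148 0.28429345 0.09952376]
0.59 [0.50755611 0.57478283 0.19055399]
0.56 [0.47967093 0.37407754 0.01273174]
```

Bar line confirmed (y = 387.1 at x = 455.6, heading -16.6°). Moving in along the bar.

>>> {"name": "apply_moves", "arguments": {
  "deltas": [
    [0.015,[0.0005,0,0.006],0],
    [0.015,[0,0.02,0],0],
    [0.015,[0,0.02,0],0],
    [0.015,[0,0.02,0],0],
    [0.015,[0,0.02,0],0],
    [0.015,[0,0.02,0],0],
    [0.015,[0,0.02,0],0],
    [0.015,[0,0.02,0],0],
    [0.015,[0,0,0],0],
    [0.015,[0,0,0],0]
  ]
}}

```text
time: 41.93
ee_pos: [0.4548, 0.3882, 0.2066]
tool_rot: [2.519, 1.877, 0.001]
contact_force: [-0.4, -1.1, -4.1]
gripper_width: 0.026
finger_force: 45.0
```

>>> {"name": "apply_moves", "arguments": {
  "deltas": [
    [0.015,[0,0,0.006],0],
    [0.015,[0,0,0.006],0],
    [0.015,[0,0,0.005],0],
    [0.015,[0,0,0.003],0],
    [0.015,[0,0,0.001],0],
    [0.015,[0,0,0],0],
    [0.015,[0,0,0],0]
  ]
}}

```text
time: 42.52
ee_pos: [0.4538, 0.3885, 0.1853]
tool_rot: [2.517, 1.879, -0.0]
contact_force: [-1.9, -0.8, -1.8]
gripper_width: 0.0261
finger_force: 45.0
```

>>> {"name": "apply_moves", "arguments": {
  "deltas": [
    [0.015,[0,0,0.0007],0],
    [0.015,[0,0,0],0],
    [0.03,[0,0,0],0],
    [0.036,[0,0,0],0],
    [0.05,[0,0,0],0],
    [0.06,[0,0,0],0],
    [0.06,[0,0,-0.01],0],
    [0.06,[0,0,-0.02],0],
    [0.06,[0,0,-0.03],0],
    [0.06,[0,0,-0.03],0]
  ],
  "grip_force": 10
}}

```text
time: 43.35
ee_pos: [0.4539, 0.3883, 0.2759]
tool_rot: [2.518, 1.879, -0.002]
contact_force: [0.8, 0.3, -1.0]
gripper_width: 0.0596
finger_force: 0.0
```

>>> {"name": "apply_moves", "arguments": {
  "deltas": [
    [0.06,[0,-0.03,-0.02],0],
    [0.06,[0,-0.04,0],0],
    [0.06,[0,-0.04,0],0],
    [0.06,[0,-0.04,0],0],
    [0.06,[0,0,0],0],
    [0.06,[0,0,0],0],
    [0.06,[0,0,0],0],
    [0.06,[0,0,0],0],
    [0.06,[0,0,0],0],
    [0.06,[0,0,0],0]
  ]
}}

```text
time: 44.18
ee_pos: [0.3112, 0.4308, 0.2943]
tool_rot: [2.519, 1.877, -0.001]
contact_force: [-0.3, -0.3, -0.3]
gripper_width: 0.0599
finger_force: 0.0
```

```bash
python3 - <<'E'
from h import *
im,d,c,P=scene('top')
im2,_,_=snap('side')
cv2.imwrite('pics/c9.png',np.vstack([im[90:290,:,::-1],im2[90:300,:,::-1]]))
q=P.reshape(-1,3)
b=q[(q[:,0]>.39)&(q[:,0]<.53)&(q[:,1]>.3)&(q[:,1]<.47)&(q[:,2]>.2)&(q[:,2]<.24)]
print('handle',rect(b),np.median(b[:,2]))
for t in ('mug','orchid'):
    o=imaging.outline_of('top',t)
    for k in o: print(t,k['confidence'],k['extent'])
go(.4,.4,.3)
E
```

```text
top car_a 0.75 979 z [0.027 0.043 0.056] [ 572.5 -384.1] [123.  57.] -88.9
top car_a 0.7 1106 z [0.028 0.043 0.056] [ 399.5 -382.7] [125.  57.] -89.5
top car_a 0.56 1129 z [0.021 0.042 0.056] [ 462.3 -402.7] [128.  62.] 88.3
top piece_1 0.83 263 z [0.015 0.021 0.026] [ 500.1 -156.5] [61. 31.] -40.4
top piece_1 0.74 627 z [0.134 0.214 0.219] [453.5 391.1] [119.  26.] 73.3
top piece_1 0.71 18125 z [0.007 0.07  0.078] [544.3  -4.2] [430. 311.] -83.6
top piece_1 0.69 113 z [0.018 0.037 0.042] [ 606.2 -107.8] [58. 11.] 6.4
top piece_1 0.65 101 z [0.019 0.037 0.043] [ 440.8 -125.3] [53. 12.] 6.5
top piece_1 0.58 150 z [0.02  0.047 0.063] [657.5 -89.3] [30. 24.] -3.8
top piece_1 0.43 134 z [0.014 0.049 0.063] [ 514.3 -109.6] [30. 24.] 24.1
handle (array([453.5, 391.4]), array([121.,  26.]), 73.3) 0.2143869594752874
mug 0.73 [413.5, 112.2, 460.6, 158.7]
orchid 0.9 [130.3, 94.1, 226.6, 153.6]
tcp [0.3104 0.4311 0.2945] tooly heading -16.55 tilt [-0. -0.] shift [-4.3 94.7 -5.5] turn None j6 1.11 w 0.0599
```

View pics/c9.png

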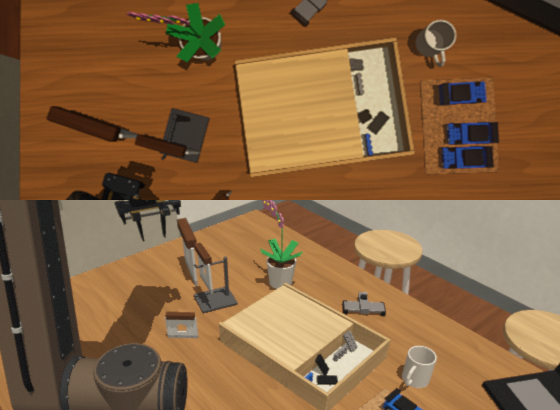

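The final picture shows the scraper hanging upright on the hook, with its handle at (160,145) in the upper half and top at 214 mm. All three cars stand on the mat, five plates are in the tray, and the mug and orchid are unmoved. Handing in.

```bash
python3 -c "
from h import *
print(ticket.job_done())"
```

```text
the job is handed in; nothing more can be done
None
```

I handed the job in at about 44 s on the robot's clock: three cars upright on the mat, five plates swept into the tray, the scraper back on its hook, and the mug and orchid not moved; the call returned no verdict.

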